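# Feed the flask into the one-way lane

## Task

Take the oblong metal moulding flask (the brick-shaped one with two bolts on top, not the round one or the small square one) and set it upright in the open, flared mouth of the one-way lane on the bench, long side along the lane. Then slide it along the lane floor, so that the flask itself pushes the sprung pawl aside, until it is fully past the pawl and the pawl has clicked shut behind it. Let go of it there.

Things in the scene. Friction and masses are not known exactly. Their poses are not given: they have to be found in the camera images.
- flask: Closed moulding flask: upright aluminium brick 76 mm long (its x), 54 wide (its y), 56 high, 0.3 to 0.6 kg, dark parting line round it, two flat dark bolt heads (2 mm proud) on top. Origin: centre of its underside; z up. A half turn makes no difference. It stands loose on the bench near a round flask (62 mm across) and a small square one (44 mm wide, 36 high).
- mouth (a point): Point on the floor of the fixed metal lane, on its centre line, where the flask's middle is set down first. x: feeding direction (as the dark chevron on the floor points); z up. Floor 6 mm above the bench. Side walls 72 mm apart inside, 18 mm high, 8 thick, begin 65 mm ahead (+x); for 49 mm before that they flare to 106 mm apart. Nothing stands over 20 mm above the floor.
- home (a point): Point on the lane floor, on its centre line, 205 mm ahead of the mouth point, same axes: the middle of the flask's final place, between pawl and end stop. The end stop's face is 50 mm past it (+x), so the flask's middle can go at most 12 mm past it; with the flask's middle from 10 mm short of this point up to the stop, the pawl is shut behind it.
- pawl (a joint): Angle (rad) of the sprung pawl, a dark steel finger 60 mm long, 4 to 16 mm above the lane floor, pivoted in the lane's +y wall 110 mm before the home point. 0 = shut: it slants 33 degrees into the lane, tip forward, 60 mm before home near the centre line. 0.58 = pushed aside, in line with the wall. Spring 2 to 4 N at the tip; sliding the flask past takes under 12 N. It blocks return.

How it is judged:
By the outcome, as a careful person would: the job done as asked, in the order asked, and still so for the second after the job is handed in, with the robot touching nothing.
It also fails if it takes over 42 s, if anything falls off the work surface, if the arm or the gripper's body presses on something with over 40 N, if the wrist force passes 120 N, or if a joint passes its speed limit or range.

## Robot

A 6-joint arm with a two-finger parallel gripper is mounted at the origin on the work surface. World frame = base frame: x ahead of the robot, y to its left, z up, the work surface at z = 0. Lengths are in mm, angles in rad, forces in N, time in s.
With the tool pointing down it reaches from about 400 to 925 mm from the base axis. Payload 12.5 kg.
Tool frame: the origin (TCP) lies at the centre of the arm's flange, where the gripper is bolted on; the fingertips stand 190 mm ahead of it and the grasp point (between the pads) lies env.grip_point_offset ahead of it (env.grip_point_offset is the distance from the TCP to the grasp point, in mm); z points along the fingers, x is the direction in which the jaws open and shut, and the axes are right-handed (so a half turn about z gives the same grasp; the last joint's range is limited). The gripper opens to 95 mm and grips with 3 to 60 N. Pads are 20 mm wide; open, the fingers measure 119 mm over their backs; the gripper's body (75 mm by 180 mm) begins 59 mm behind the grasp point.
Start: joints at [1.099, 0.491, 1.559, -0, 1.092, -0.106], TCP at [223.537, 583.658, 404.761] pointing down, gripper open.
Joint ranges: [-3.1, 3.1], [-0.84, 2.19], [0.05, 2.79], [-1.13, 4.28], [0.06, 2.93], [-2.69, 2.69]. Speed limits (rad/s): [2.22, 2.22, 2.79, 3.14, 3.14, 3.14].

## Interface

Orientations are given as [roll, pitch, yaw] about the fixed x, y, z axes, in that order (R = Rz(yaw) Ry(pitch) Rx(roll)).
In Python, from cell import state, read_camera, camera_model, job_done, env gives the robot as it stands.
- The arm moves only by the tool arm_command, never from a script. Its argument "steps" is a list of rows, each a list of 6 numbers: the shift along the tool's x, y, z in cm, then the turn, a rotation vector about the tool's x, y, z in degrees. In form: [[dx, dy, dz, rx, ry, rz], ...]. A call has 1 to 12 rows; each row is the pose to reach, as a shift and turn from the pose commanded when the call began, along the tool's axes at that moment; what a row does not reach only later rows make up. A row lasts 1/12 s, in which the tool goes at most 41.7 mm and 7.16 degrees, less where a joint would pass 70% of its speed; a pose out of reach is approached as far as the arm can. A call with a gripper value outside its range is refused whole. "jaw" is the finger opening in cm, from 0 to 9.51, set as the call begins (left out, the last holds). The fingers move at their own pace and stop on an object; the grip force is fixed at half the most. Time passes only in rows, so rows that repeat a pose let the fingers close. It gives the time, the measured TCP pose, the force and the opening at its end, in the units of the state.
- state(): the state, without advancing time (a new reading comes with each control period).
- read_camera(name): name is "scene" or "side" or "wrist"; returns the picture (384x512x3 uint8, red, green, blue); there is no depth.
- camera_model(name): a dict with "K" (3x3 intrinsics, pixels), "xyz" and "rotation" of the camera in the world. Camera axes: x right, y up, looking along -z (the intrinsics and any distortion apply to the point x, -y, -z); pixel columns grow to the right and rows downward; lengths in mm; the calibration is good to about 2 mm. The wrist camera is an equidistant fisheye: a pixel r from the principal point sees the ray r / f radians off the axis. A picture is of the moment at which its call begins: read the wrist's pose just before it. camera_model takes no time and is no camera call; for the wrist camera it gives the pose at the moment of the call.
- job_done(): hands the job in, once; it reports no verdict.
The state is a dict: "t": time; "joints": joint angles; "qvel": joint speeds; "tau": joint torques, N m; "eef_pos": TCP position; "tcp_rot": TCP orientation; "ft_force": force on the tool from outside, world axes, zero at the start; "moment": the same for the moment, N m; "opening": opening from 0.0 (shut) to 1.0 (fully open).
Only numpy, scipy, OpenCV 4.12 (cv2) and the standard library are available. Lean on these libraries where they do the work, as an engineer would, in place of code of your own. Each camera call takes 0.05 s, during which the arm holds its last target. There are 200 camera calls.

## Working session

There is one attempt and no reset: what is moved stays moved. The work goes in short steps, Python scripts to look and compute and a tool call to move; the robot and the scene stay as the last step left them, time stands still between calls to the robot, and variables do not carry over. Pictures are saved under pics/ and viewed, about 8 in all and at most 12, crops included, and the job is handed in when it is done.

Besides the shell and the picture viewer there is one more tool, called after "Emit:" by a JSON object that holds its "op" and its "data". arm_command: Moves the arm, as the interface text tells. Its arguments: {"type":"object","properties":{"steps":{"type":"array"},"jaw":{"type":"number"}},"required":["steps"]}

```bash
ls; mkdir -p pics; python3 - <<'E'
from cell import *
import cv2,numpy as np
print(env.grip_point_offset, state())
for n in ("scene","side","wrist"):
    m=camera_model(n); print(n,m)
    cv2.imwrite(f"pics/{n}0.png",read_camera(n)[:,:,::-1])
E
```

```text
pics
171.3 {'t': 0.0, 'joints': array([ 1.09940131e+00,  4.91547188e-01,  1.55947293e+00, -3.05169995e-05,
        1.09168346e+00, -1.05620576e-01]), 'qvel': array([ 0.00053293, -0.0004729 , -0.00039634, -0.00024853, -0.00181896,
       -0.0008691 ]), 'tau': array([ 1.35910912e-03, -6.12655520e+01, -2.58174598e+01,  6.92690816e-02,
        4.83010348e-02, -6.33441050e-05]), 'eef_pos': array([223.51921284, 583.61978839, 404.16122896]), 'tcp_rot': array([-3.14150245e+00,  1.10759259e-03,  1.20503602e+00]), 'ft_force': array([-0.14328813,  1.09920456, -0.35241239]), 'moment': array([ 0.02500694,  0.00053512, -0.01864892]), 'opening': 0.9991855278962506}
scene {'K': array([[347.57189863,   0.        , 252.37952101],
       [  0.        , 347.57189863, 192.97968987],
       [  0.        ,   0.        ,   1.        ]]), 'xyz': array([ 956.29522459, -165.19162806,  554.99936825]), 'rotation': array([0.72665815, 0.00643622, 1.17300485])}
side {'K': array([[436.7206142 ,   0.        , 253.26384426],
       [  0.        , 436.7206142 , 189.79175997],
       [  0.        ,   0.        ,   1.        ]]), 'xyz': array([  84.14399277, -701.35075389,  546.51841215]), 'rotation': array([ 1.06474716, -0.02281709, -0.56462659])}
wrist {'K': array([[297.31863964,   0.        , 248.77474162],
       [  0.        , 297.31863964, 191.29648924],
       [  0.        ,   0.        ,   1.        ]]), 'xyz': array([158.08518055, 610.11392795, 384.76663406]), 'rotation': array([-2.55991995e-01,  5.00758181e-04,  1.20433153e+00])}
```

```bash
python3 - <<'E'
import cv2
a=cv2.imread("pics/scene0.png");b=cv2.imread("pics/side0.png")
for n,i in(("scene0b",a),("side0b",b)):
    cv2.imwrite(f"pics/{n}.png",cv2.resize(i,(800,600),interpolation=cv2.INTER_CUBIC))
E
```

```text
(no output)
```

View pics/scene0b.png

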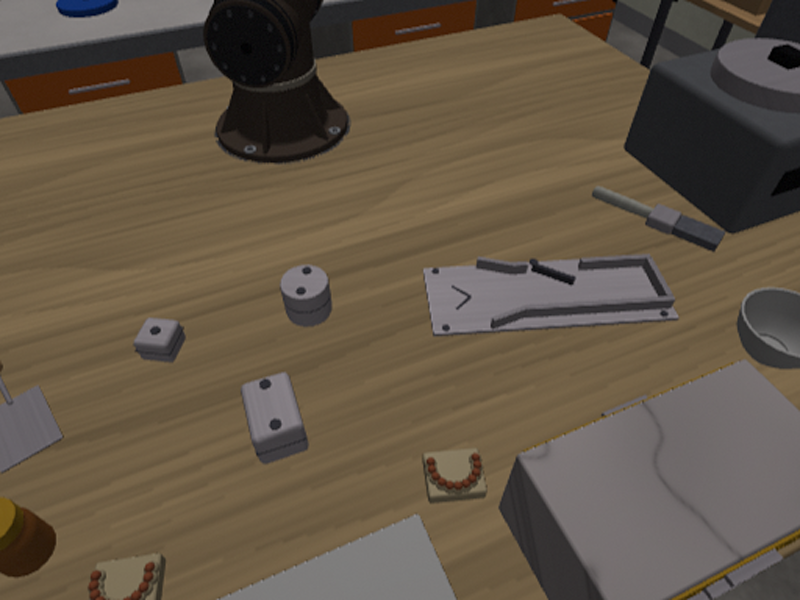

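View pics/side0b.png

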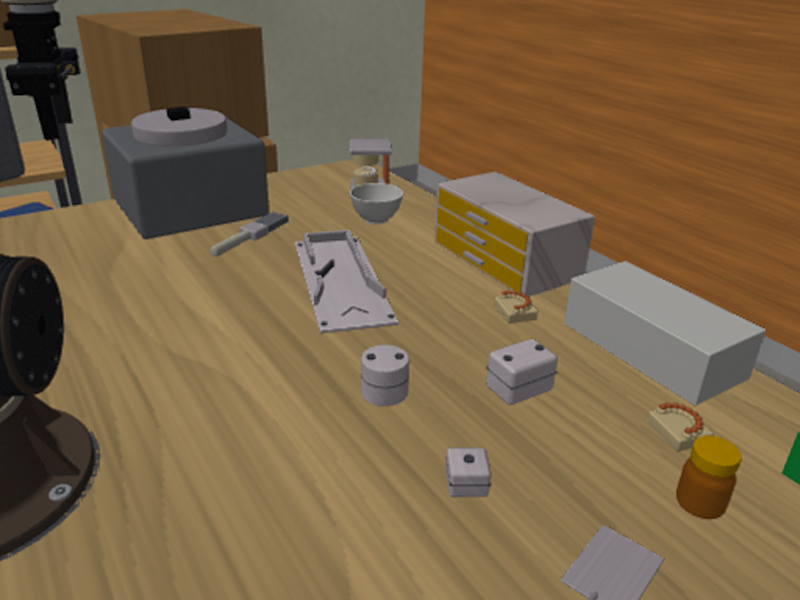

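Scene view: flask top bolts at about (265,384) and (275,424), lane chevron tip at (470,296), plate corners at (424,268), (434,333) and (677,318), all in 800-px pixels. Side view: flask bolts at (508,357) and (540,347), chevron at (355,309). The lane points away from the side camera.

```bash
cat > h.py <<'E'
import numpy as np,cv2
from scipy.spatial.transform import Rotation as R
def rays(m,px):
    px=np.atleast_2d(px).astype(float);K=m["K"]
    d=np.c_[(px[:,0]-K[0,2])/K[0,0],-(px[:,1]-K[1,2])/K[1,1],-np.ones(len(px))]
    return d@R.from_euler("xyz",m["rotation"]).as_matrix().T
def at_z(m,px,z):
    d=rays(m,px);c=m["xyz"];return c+d*((z-c[2])/d[:,2])[:,None]
def proj(m,P):
    p=(np.atleast_2d(P)-m["xyz"])@R.from_euler("xyz",m["rotation"]).as_matrix();K=m["K"]
    return np.c_[K[0,2]-K[0,0]*p[:,0]/p[:,2],K[1,2]+K[1,1]*p[:,1]/p[:,2]]
E
python3 - <<'E'
from h import *; from cell import camera_model
s=1/1.5625
sc=camera_model("scene");sd=camera_model("side")
np.set_printoptions(precision=1,suppress=True)
print("bolts",at_z(sc,np.array([[265,384],[275,424]])*s,58),at_z(sd,np.array([[508,357],[540,347]])*s,58))
print("sc plate",at_z(sc,np.array([[424,268],[434,333],[677,318],[470,296]])*s,6))
print("sd plate",at_z(sd,np.array([[322,331],[397,322],[355,309]])*s,6))
def crop(n,x,y,w,h,k):
    i=cv2.imread(f"pics/{n}0.png")[y:y+h,x:x+w]
    return cv2.resize(i,None,fx=k,fy=k,interpolation=cv2.INTER_CUBIC)
a=crop("scene",145,155,300,145,2.66)   # 798x386
b=crop("side",180,140,190,125,1.7)
c=np.zeros((600,800,3),np.uint8);c[:a.shape[0],:a.shape[1]]=a;c[387:387+b.shape[0],:b.shape[1]]=b
w=cv2.imread("pics/wrist0.png");w=cv2.resize(w,(280,210));c[388:598,400:680]=w
cv2.imwrite("pics/c1.png",c)
E
```

```text
bolts [[ 602.8 -171.8   58. ]
 [ 654.2 -174.    58. ]] [[ 604.6 -169.6   58. ]
 [ 656.6 -173.    58. ]]
sc plate [[462.5  84.5   6. ]
 [574.9  46.5   6. ]
 [677.2 350.3   6. ]
 [536.2 119.4   6. ]]
sd plate [[464.6  81.7   6. ]
 [575.3  47.3   6. ]
 [539.2 114.1   6. ]]
```

View pics/c1.png

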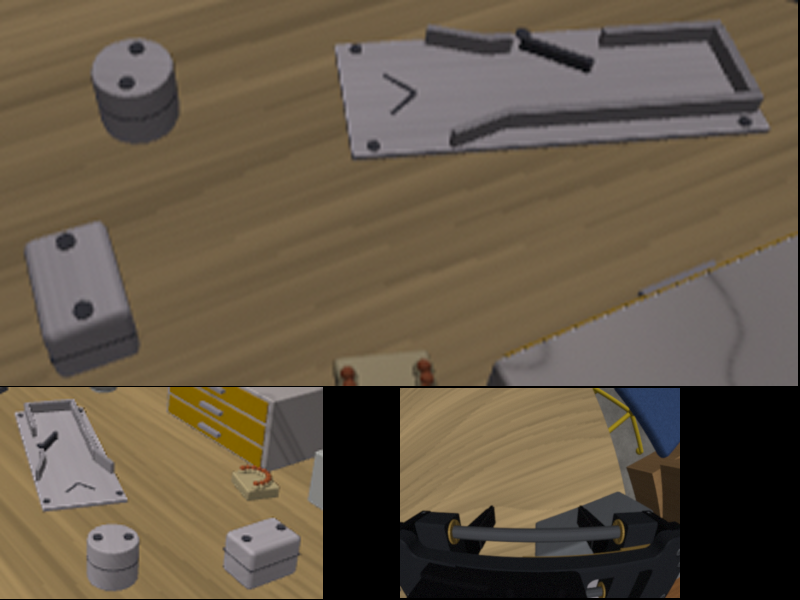

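```bash
cat >> h.py <<'E'
def T(p,l):
    c,s=np.cos(p[2]),np.sin(p[2]);l=np.atleast_2d(l).astype(float)
    return np.c_[p[0]+c*l[:,0]-s*l[:,1],p[1]+s*l[:,0]+c*l[:,1],l[:,2]]
def blob(img,px,r=6):
    x,y=np.round(px).astype(int);g=cv2.cvtColor(img,cv2.COLOR_BGR2GRAY)[y-r:y+r+1,x-r:x+r+1].astype(float)
    t=np.median(g);w=np.clip(t*0.75-g,0,None);Y,X=np.mgrid[y-r:y+r+1,x-r:x+r+1]
    return np.array([(w*X).sum(),(w*Y).sum()])/w.sum()
E
python3 - <<'E'
from h import *; from cell import camera_model
from scipy.optimize import least_squares
s=1/1.5625
np.set_printoptions(precision=1,suppress=True)
sc=camera_model("scene");sd=camera_model("side")
I={n:cv2.imread(f"pics/{n}0.png") for n in("scene","side")}
A=lambda u,v:np.array([145+u/2.66,155+v/2.66])
b1=[blob(I["scene"],A(66,241),4),blob(I["scene"],A(84,310),4)]
b2=[blob(I["side"],np.array([508,357])*s,3),blob(I["side"],np.array([540,347])*s,3)]
for m,b in((sc,b1),(sd,b2)):
    P=at_z(m,b,58);print("bolts",P,P.mean(0),np.arctan2(*(P[1]-P[0])[1::-1]))
rb=[blob(I["scene"],A(*q),3) for q in((356,48),(373,145),(744,121))]
P=at_z(sc,rb,6);print("plate bolts",P)
ang=np.arctan2(*(P[2]-P[1])[1::-1]);print("yaw",ang,np.arctan2(*(P[1]-P[0])[1::-1])+np.pi/2)
# initial: stop corners
obs=np.array([A(748,93),A(713,38),A(452,131),A(513,107)]);L=np.array([[255,-36,24],[255,36,24],[16,-53,24],[65,-36,24]])
f=least_squares(lambda p:(proj(sc,T(p,L))-obs).ravel(),[530,100,1.25],x_scale=[1,1,.01]);p=f.x
print(p,f.fun.reshape(-1,2)); print("plate bolts in lane", (P[:,:2]-p[:2])@np.array([[np.cos(p[2]),-np.sin(p[2])],[np.sin(p[2]),np.cos(p[2])]]))
np.save("lane.npy",p)
k=4
out=[]
for n,m,(x,y,w,h) in(("scene",sc,(262,155,190,65)),("side",sd,(180,140,80,80))):
    i=cv2.resize(I[n][y:y+h,x:x+w],None,fx=k,fy=k,interpolation=cv2.INTER_CUBIC)
    for z,col in((24,(0,0,255)),(6,(0,255,0))):
        for sg in(1,-1):
            q=(proj(m,T(p,[[16,53*sg,z],[65,36*sg,z],[255,36*sg,z],[255,0,z]]))-[x,y]+.5)*k
            cv2.polylines(i,[q.round().astype(int)],False,col,1)
    q=(proj(m,T(p,[[0,0,6],[205,0,6]]))-[x,y]+.5)*k
    cv2.polylines(i,[q.round().astype(int)],False,(255,0,0),1)
    out.append(i)
c=np.zeros((600,800,3),np.uint8)
c[:260,:760]=out[0];c[265:585,:320]=out[1]
i=cv2.resize(I["side"][140:220,180:260],None,fx=4,fy=4,interpolation=cv2.INTER_CUBIC);c[265:585,330:650]=i
cv2.imwrite("pics/c2.png",c)
E
```

```text
bolts [[ 602.  -172.2   58. ]
 [ 654.  -174.4   58. ]] [ 628.  -173.3   58. ] -0.0421778705152045
bolts [[ 602.4 -170.3   58. ]
 [ 654.8 -172.6   58. ]] [ 628.6 -171.5   58. ] -0.043803103475382583
plate bolts [[473.   96.5   6. ]
 [571.9  64.    6. ]
 [663.2 339.6   6. ]]
yaw 1.2510704315148904 1.2537179923864312
[540.5 116.5   1.3] [[ 1.5  0.6]
 [ 1.1 -3.1]
 [-0.9  0.2]
 [-1.6  1.2]]
plate bolts in lane [[-40.2  57.8]
 [-40.  -46.3]
 [250.4 -46.4]]
```

View pics/c2.png

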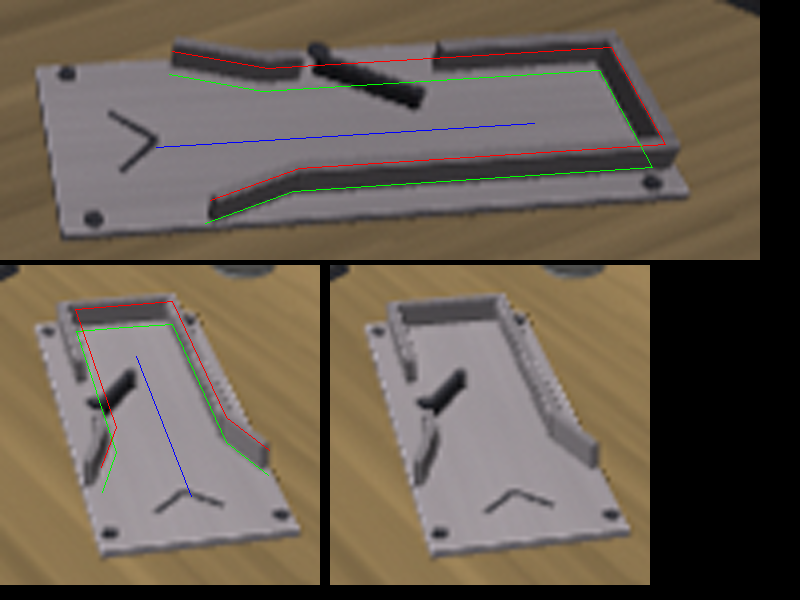

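```bash
python3 - <<'E'
from h import *; from cell import camera_model
from scipy.optimize import least_squares
np.set_printoptions(precision=2,suppress=True)
sc=camera_model("scene");sd=camera_model("side")
I={n:cv2.imread(f"pics/{n}0.png") for n in("scene","side")}
S=lambda q:np.array([262,155])+np.array(q)/4-.5+.125
D=lambda q:np.array([180,140])+(np.array(q)-[330,265])/4-.5+.125
oS=S([[600,46],[600,69],[172,47],[173,66],[263,83]]);LS=np.array([[255,36,24],[255,36,6],[16,53,24],[16,53,6],[65,36,6]])
oD=D([[598,445],[597,468],[505,318],[548,430]]);LD=np.array([[16,-53,24],[16,-53,6],[255,-36,6],[65,-36,6]])
bs=np.array([blob(I["scene"],q,3) for q in S([[66,74],[94,218],[653,182]])]);bd=np.array([blob(I["side"],q,2) for q in D([[440,533],[611,515]])])
def res(p):
    B=np.array([[p[3],p[4],6],[p[3],-p[4],6],[p[5],-p[4],6]])
    return np.vstack([proj(sc,T(p,LS))-oS,proj(sd,T(p,LD))-oD,proj(sc,T(p,B))-bs,proj(sd,T(p,B[:2]))-bd])
f=least_squares(lambda p:res(p).ravel(),[537,117,1.252,-40,52,250],loss="soft_l1");p=f.x
print(p);print(res(p))
np.save("lane.npy",p[:3])
home=T(p,[[205,0,6]]);print("home",home,"reach",np.hypot(*p[:2]),np.hypot(*home[0,:2]))
E
```

```text
[537.41 119.01   1.24 -40.79  51.54 248.12]
[[ 2.89 -0.6 ]
 [ 0.13 -0.5 ]
 [ 0.36 -0.3 ]
 [-0.75  0.78]
 [ 0.09  0.74]
 [-1.43  1.04]
 [-1.28  1.55]
 [-1.47  1.17]
 [ 0.5   2.68]
 [ 0.66  0.69]
 [ 0.19  0.44]
 [ 0.05  1.18]
 [ 0.4   0.96]
 [-0.23  1.19]]
home [[603.11 313.19   6.  ]] reach 550.4252446662434 679.5832257817348
```

```bash
cat > mv.py <<'E'
# usage: mv.py x y z yaw  -> row from the present (measured) pose to a tool-down target
import sys,numpy as np
from scipy.spatial.transform import Rotation as R
from cell import state
x,y,z,w=map(float,sys.argv[1:5]);s=state()
R0=R.from_euler("xyz",s["tcp_rot"]);R1=R.from_euler("xyz",[np.pi,0,w])
p=R0.inv().apply(np.array([x,y,z])-s["eef_pos"])/10;v=np.degrees((R0.inv()*R1).as_rotvec())
print(np.round(s["eef_pos"],1),np.round(s["tcp_rot"],4),round(s["t"],2),np.round(s["ft_force"],1));print(np.round(p,2),np.round(v,2))
E
python3 mv.py 425 205 404.76 -0.205; python3 mv.py 628.3 -172.4 330 -1.614
```

```text
[223.5 583.6 404.3] [-3.1415e+00  8.0000e-04  1.2050e+00] 0.15 [-0.4 -0.3 -0.8]
[-2.815e+01  3.236e+01 -3.000e-02] [3.000e-02 4.000e-02 8.079e+01]
[223.5 583.6 404.3] [-3.1415e+00  8.0000e-04  1.2050e+00] 0.15 [-0.4 -0.3 -0.8]
[-56.12  64.84   7.47] [6.0000e-02 2.0000e-02 1.6152e+02]
```

Emit:
{"op": "arm_command", "data": {"steps": [[-28.1, 32.4, 0, 0, 0, 80.8], [-28.1, 32.4, 0, 0, 0, 80.8], [-28.1, 32.4, 0, 0, 0, 80.8], [-28.1, 32.4, 0, 0, 0, 80.8], [-28.1, 32.4, 0, 0, 0, 80.8], [-28.1, 32.4, 0, 0, 0, 80.8], [-28.1, 32.4, 0, 0, 0, 80.8], [-28.1, 32.4, 0, 0, 0, 80.8], [-28.1, 32.4, 0, 0, 0, 80.8], [-28.1, 32.4, 0, 0, 0, 80.8], [-28.1, 32.4, 0, 0, 0, 80.8], [-28.1, 32.4, 0, 0, 0, 80.8]], "jaw": 9.5}}

```text
t: 1.15
eef_pos: [426.9, 202.7, 404.7]
tcp_rot: [3.141, -0.0, -0.217]
ft_force: [0.0, 0.2, -0.6]
opening: 0.998
```

```bash
python3 mv.py 628.3 -172.4 330 -1.614
```

```text
[426.9 202.7 404.7] [ 3.1414e+00 -2.0000e-04 -2.1660e-01] 1.15 [ 0.   0.2 -0.6]
[27.72 32.31  7.48] [ 0.000e+00 -2.000e-02  8.007e+01]
```

Emit:
{"op": "arm_command", "data": {"steps": [[27.7, 32.3, 7.5, 0, 0, 80.1], [27.7, 32.3, 7.5, 0, 0, 80.1], [27.7, 32.3, 7.5, 0, 0, 80.1], [27.7, 32.3, 7.5, 0, 0, 80.1], [27.7, 32.3, 7.5, 0, 0, 80.1], [27.7, 32.3, 7.5, 0, 0, 80.1], [27.7, 32.3, 7.5, 0, 0, 80.1], [27.7, 32.3, 7.5, 0, 0, 80.1], [27.7, 32.3, 7.5, 0, 0, 80.1], [27.7, 32.3, 7.5, 0, 0, 80.1], [27.7, 32.3, 7.5, 0, 0, 80.1], [27.7, 32.3, 7.5, 0, 0, 80.1]]}}

```text
t: 2.15
eef_pos: [631.8, -170.7, 328.0]
tcp_rot: [3.141, 0.0, -1.613]
ft_force: [-0.2, 1.4, -0.1]
opening: 1.0
```

```bash
python3 - <<'E'
from cell import *; import cv2,numpy as np
o=[cv2.imwrite(f"pics/{n}1.png",read_camera(n)[:,:,::-1]) for n in("wrist","side")]
w=cv2.imread("pics/wrist1.png");s=cv2.imread("pics/side1.png")
c=np.hstack([w[:,:],s[:,230:]]);cv2.imwrite("pics/c3.png",c[:, :800])
E
python3 mv.py 628.3 -172.4 250 -1.614
```

```text
[ 630.7 -167.5  329. ] [ 3.1403e+00  7.0000e-04 -1.6026e+00] 2.25 [-0.7  1.  -0.2]
[0.5  0.22 7.9 ] [0.08 0.04 0.65]
```

View pics/c3.png

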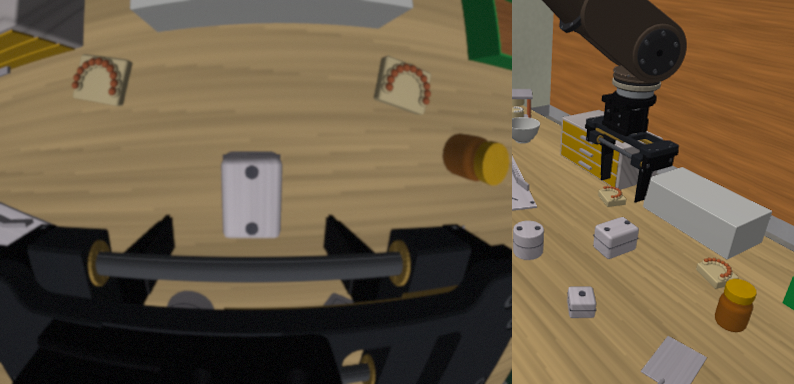

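Wrist view: the flask is upright and square between the fingers, with bolts at (251,172) and (250,228). The side view shows the gripper above it with nothing in the way. I'll check the bolt positions with the wrist calibration.

```bash
python3 - <<'E'
from h import *; from cell import *
import cell
m=camera_model("wrist");img=read_camera("wrist")[:,:,::-1].copy();print(state()["eef_pos"])
b=np.array([blob(img,q,7) for q in((251,172),(250,228))]);print(b)
K=m["K"];d=(b-[K[0,2],K[1,2]])/K[0,0];r=np.linalg.norm(d,axis=1);u=d/r[:,None]
v=np.c_[np.sin(r)*u[:,0],-np.sin(r)*u[:,1],-np.cos(r)]@R.from_euler("xyz",m["rotation"]).as_matrix().T
P=m["xyz"]+v*((58-m["xyz"][2])/v[:,2])[:,None];print(m["xyz"],m["rotation"]);print(P,P.mean(0),np.arctan2(*(P[1]-P[0])[1::-1]))
E
python3 mv.py 628.3 -172.4 250 -1.614
```

```text
[ 630.5935034  -166.68895662  329.51974247]
[[254.62568246 170.11989517]
 [253.76019854 226.47929269]]
[ 702.45106044 -168.60913045  309.46165965] [-2.56823383e-01  1.06043944e-03 -1.60327174e+00]
[[ 655.11042719 -171.83830944   58.        ]
 [ 603.33613872 -169.64627913   58.        ]] [ 629.22328296 -170.74229428   58.        ] 3.0992797211908796
[ 630.6 -166.7  329.5] [ 3.1408e+00  5.0000e-04 -1.6003e+00] 2.3 [0.2 1.  0.3]
[0.58 0.21 7.95] [0.05 0.03 0.79]
```

Emit:
{"op": "arm_command", "data": {"steps": [[0.52, 0.2, 2, 0, 0, 0.7], [0.52, 0.2, 4.5, 0, 0, 0.7], [0.52, 0.2, 7, 0, 0, 0.7], [0.52, 0.2, 9, 0, 0, 0.7], [0.52, 0.2, 10.5, 0, 0, 0.7], [0.52, 0.2, 11.3, 0, 0, 0.7], [0.52, 0.2, 11.45, 0, 0, 0.7], [0.52, 0.2, 11.45, 0, 0, 0.7], [0.52, 0.2, 11.45, 0, 0, 0.7]]}}

```text
t: 3.05
eef_pos: [629.0, -172.0, 216.4]
tcp_rot: [-3.14, -0.0, -1.614]
ft_force: [0.3, 0.3, -0.1]
opening: 0.996
```

Emit:
{"op": "arm_command", "data": {"steps": [[0, 0, 0, 0, 0, 0], [0, 0, 0, 0, 0, 0], [0, 0, 0, 0, 0, 0], [0, 0, 0, 0, 0, 0], [0, 0, 0, 0, 0, 0], [0, 0, 0, 0, 0, 0], [0, 0, 0, 0, 0, 0], [0, 0, 0, 0, 0, 0], [0, 0, 0, 0, 0, 0], [0, 0, 0, 0, 0, 0]], "jaw": 4.5}}

```text
t: 3.88
eef_pos: [628.8, -172.5, 215.2]
tcp_rot: [-3.141, 0.0, -1.616]
ft_force: [-0.9, -0.3, 1.2]
opening: 0.57
```

Emit:
{"op": "arm_command", "data": {"steps": [[0, 0, -1, 0, 0, 0], [0, 0, -2, 0, 0, 0], [0, 0, -4, 0, 0, 0], [0, 0, -6, 0, 0, 0], [0, 0, -7, 0, 0, 0], [0, 0, -7, 0, 0, 0]]}}

```text
t: 4.38
eef_pos: [629.1, -172.5, 288.2]
tcp_rot: [-3.137, -0.001, -1.615]
ft_force: [-0.5, -1.2, -3.2]
opening: 0.568
```

```bash
python3 mv.py 537.5 118.7 285 -0.323; python3 -c "
from cell import *;import cv2
cv2.imwrite('pics/scene2.png',cv2.resize(read_camera('scene')[150:330,60:330,::-1],None,fx=2.5,fy=2.5))"
```

```text
[ 629.1 -172.5  288.2] [-3.1373e+00 -1.3000e-03 -1.6154e+00] 4.38 [-0.5 -1.2 -3.2]
[-28.68  10.45   0.24] [ -0.16  -0.22 -74.05]
```

View pics/scene2.png

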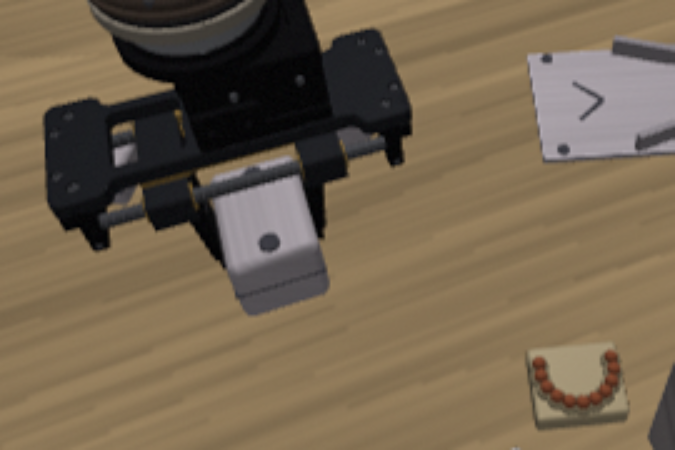

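The flask is held square: opening 0.57 (54 mm), pads on the long sides, at (270,230) in the crop.

Emit:
{"op": "arm_command", "data": {"steps": [[-0.5, 0, -2, 0, 0, 0], [-28.7, 10.5, -1.8, -0.1, -0.2, -74], [-28.7, 10.5, -1.8, -0.1, -0.2, -74], [-28.7, 10.5, -1.8, -0.1, -0.2, -74], [-28.7, 10.5, -1.8, -0.1, -0.2, -74], [-28.7, 10.5, -1.8, -0.1, -0.2, -74], [-28.7, 10.5, -1.8, -0.1, -0.2, -74], [-28.7, 10.5, -1.8, -0.1, -0.2, -74], [-28.7, 10.5, -1.8, -0.1, -0.2, -74], [-28.7, 10.5, -1.8, -0.1, -0.2, -74], [-28.7, 10.5, -1.8, -0.1, -0.2, -74], [-28.7, 10.5, -1.8, -0.1, -0.2, -74]]}}

```text
t: 5.43
eef_pos: [536.3, 119.5, 302.2]
tcp_rot: [-3.142, 0.005, -0.315]
ft_force: [0.6, -0.4, -2.8]
opening: 0.565
```

Emit:
{"op": "arm_command", "data": {"steps": [[0, 0, 0, 0, 0, 0], [0, 0, 0, 0, 0, 0], [0, 0, 0, 0, 0, 0]]}}

```text
t: 5.68
eef_pos: [536.6, 118.9, 302.7]
tcp_rot: [-3.141, 0.004, -0.326]
ft_force: [0.9, -0.2, -3.7]
opening: 0.57
```

```bash
python3 mv.py 537.5 118.7 223 -0.323
```

```text
[536.6 118.9 302.7] [-3.1412  0.0044 -0.326 ] 5.68 [ 0.9 -0.2 -3.7]
[ 0.12 -0.01  7.97] [-0.02  0.25 -0.17]
```

Emit:
{"op": "arm_command", "data": {"steps": [[0.1, 0, 2, 0, 0.25, -0.15], [0.1, 0, 4, 0, 0.25, -0.15], [0.1, 0, 6, 0, 0.25, -0.15], [0.1, 0, 7.2, 0, 0.25, -0.15], [0.1, 0, 7.7, 0, 0.25, -0.15], [0.1, 0, 7.7, 0, 0.25, -0.15], [0.1, 0, 7.7, 0, 0.25, -0.15]]}}

```text
t: 6.27
eef_pos: [537.6, 118.7, 226.5]
tcp_rot: [-3.141, -0.001, -0.322]
ft_force: [-0.3, -0.1, -3.0]
opening: 0.568
```

```bash
python3 mv.py 537.5 118.7 221 -0.323; python3 - <<'E'
from h import *; from cell import *
I={n:read_camera(n)[:,:,::-1].copy() for n in("scene","side")}
for n in I: cv2.imwrite(f"pics/{n}3.png",I[n])
a=cv2.resize(I["scene"][130:230,230:450],None,fx=3,fy=3,interpolation=cv2.INTER_CUBIC);b=cv2.resize(I["side"][110:230,150:290],None,fx=2.2,fy=2.2,interpolation=cv2.INTER_CUBIC)
c=np.zeros((580,660,3),np.uint8);c[:300]=a;c[305:305+b.shape[0],:b.shape[1]]=b;cv2.imwrite("pics/c4.png",c)
E
```

```text
[537.6 118.7 226.5] [-3.1408e+00 -9.0000e-04 -3.2200e-01] 6.27 [-0.3 -0.1 -3. ]
[-0.01  0.01  0.55] [-0.04 -0.05  0.06]
```

View pics/c4.png

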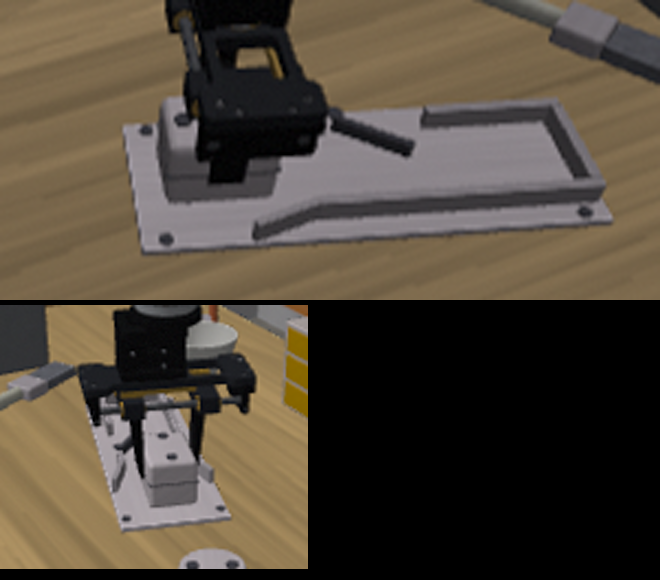

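The flask hangs just above the mouth, centred between the plate bolts and aligned with the lane. Next I'll lower it to contact.

Emit:
{"op": "arm_command", "data": {"steps": [[0, 0, 0.2, 0, 0, 0], [0, 0, 0.35, 0, 0, 0], [0, 0, 0.45, 0, 0, 0], [0, 0, 0.5, 0, 0, 0], [0, 0, 0.5, 0, 0, 0], [0, 0, 0.5, 0, 0, 0]]}}

```text
t: 6.87
eef_pos: [537.4, 118.8, 221.3]
tcp_rot: [-3.141, -0.001, -0.321]
ft_force: [-0.3, -0.0, -3.0]
opening: 0.567
```

Emit:
{"op": "arm_command", "data": {"steps": [[0, 0, 0.03, 0, 0, 0], [0, 0, 0.06, 0, 0, 0], [0, 0, 0.08, 0, 0, 0], [0, 0, 0.08, 0, 0, 0]]}}

```text
t: 7.2
eef_pos: [537.4, 118.8, 221.2]
tcp_rot: [-3.141, -0.001, -0.321]
ft_force: [-2.0, 1.3, 8.8]
opening: 0.567
```

```bash
python3 mv.py 537.5 118.7 221 -0.323; python3 -c "
from cell import state;s=state();print(s['moment'],s['ft_force'])"
```

```text
[537.4 118.8 221.2] [-3.1406e+00 -1.2000e-03 -3.2130e-01] 7.2 [-2.   1.3  8.8]
[0.01 0.01 0.02] [-0.05 -0.07  0.1 ]
[-0.07551495  0.85457743  0.03472166] [-1.97409649  1.30738987  8.82283081]
```

Emit:
{"op": "arm_command", "data": {"steps": [[0, -0.3, -0.04, 0, 0, 0], [0, -0.9, -0.04, 0, 0, 0], [0, -1.7, -0.04, 0, 0, 0], [0, -2.6, -0.04, 0, 0, 0], [0, -3.5, -0.04, 0, 0, 0], [0, -4.4, -0.04, 0, 0, 0], [0, -5.3, -0.04, 0, 0, 0], [0, -6, -0.04, 0, 0, 0], [0, -6.4, -0.04, 0, 0, 0], [0, -6.5, -0.04, 0, 0, 0], [0, -6.5, -0.04, 0, 0, 0]]}}

```text
t: 8.12
eef_pos: [558.2, 181.5, 221.2]
tcp_rot: [-3.14, -0.002, -0.32]
ft_force: [-1.0, -0.4, 4.8]
opening: 0.565
```

```bash
python3 mv.py 602.2 313.4 221.2 -0.321; python3 - <<'E'
from h import *; from cell import *
I={n:read_camera(n)[:,:,::-1].copy() for n in("scene","side")}
a=cv2.resize(I["scene"][130:230,230:450],None,fx=3,fy=3,interpolation=cv2.INTER_CUBIC);b=cv2.resize(I["side"][110:230,150:290],None,fx=2.2,fy=2.2,interpolation=cv2.INTER_CUBIC)
c=np.zeros((580,660,3),np.uint8);c[:300]=a;c[305:305+b.shape[0],:b.shape[1]]=b;cv2.imwrite("pics/c5.png",c)
E
```

```text
[558.2 181.5 221.2] [-3.1404e+00 -1.5000e-03 -3.2040e-01] 8.12 [-1.  -0.4  4.8]
[  0.02 -13.9    0.02] [-0.07 -0.09  0.03]
```

View pics/c5.png

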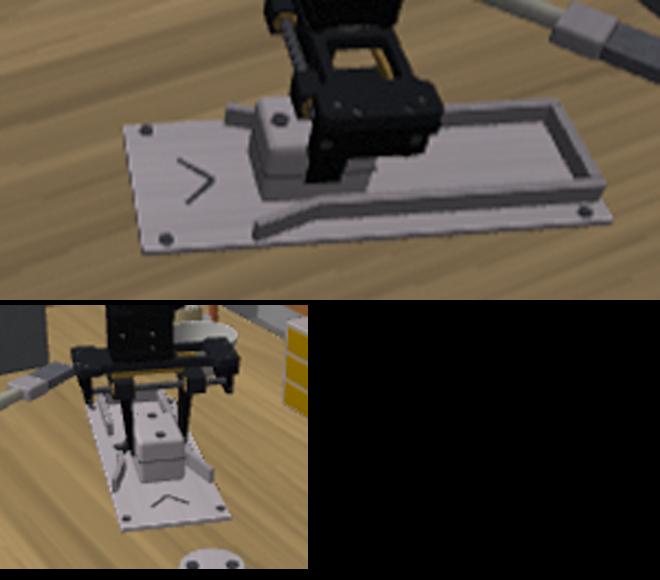

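The flask is in the flare, between the walls, with the force steady at about 5 N. I'll continue past the pawl.

Emit:
{"op": "arm_command", "data": {"steps": [[0, -0.3, 0, 0, 0, 0], [0, -0.9, 0, 0, 0, 0], [0, -1.6, 0, 0, 0, 0], [0, -2.3, 0, 0, 0, 0], [0, -3, 0, 0, 0, 0], [0, -3.7, 0, 0, 0, 0], [0, -4.4, 0, 0, 0, 0], [0, -5.1, 0, 0, 0, 0], [0, -5.8, 0, 0, 0, 0], [0, -6.5, 0, 0, 0, 0], [0, -7.2, 0, 0, 0, 0], [0, -7.2, 0, 0, 0, 0]]}}

```text
t: 9.22
eef_pos: [581.3, 250.2, 221.3]
tcp_rot: [-3.139, -0.003, -0.321]
ft_force: [3.5, 3.2, 3.4]
opening: 0.568
```

```bash
python3 mv.py 602.2 313.4 221.2 -0.321
```

```text
[581.3 250.2 221.3] [-3.1394e+00 -2.8000e-03 -3.2060e-01] 9.22 [3.5 3.2 3.4]
[-0.01 -6.65  0.02] [-0.12 -0.16  0.02]
```

Emit:
{"op": "arm_command", "data": {"steps": [[0, -0.4, 0, 0, 0, 0], [0, -1.1, 0, 0, 0, 0], [0, -1.8, 0, 0, 0, 0], [0, -2.5, 0, 0, 0, 0], [0, -3.2, 0, 0, 0, 0], [0, -3.9, 0, 0, 0, 0], [0, -4.6, 0, 0, 0, 0], [0, -5.3, 0, 0, 0, 0], [0, -6, 0, 0, 0, 0], [0, -6.5, 0, 0, 0, 0], [0, -6.9, 0, 0, 0, 0], [0, -6.9, 0, 0, 0, 0]]}}

```text
t: 10.22
eef_pos: [602.5, 315.1, 221.3]
tcp_rot: [-3.14, -0.001, -0.321]
ft_force: [-0.2, 0.4, 4.3]
opening: 0.568
```

```bash
python3 mv.py 602.2 313.4 221.2 -0.321; python3 - <<'E'
from h import *; from cell import *
I={n:read_camera(n)[:,:,::-1].copy() for n in("scene","side")}
for n in I: cv2.imwrite(f"pics/{n}5.png",I[n])
a=cv2.resize(I["scene"][130:230,230:450],None,fx=3,fy=3,interpolation=cv2.INTER_CUBIC);b=cv2.resize(I["side"][120:220,160:270],None,fx=2.7,fy=2.7,interpolation=cv2.INTER_CUBIC)
c=np.zeros((580,660,3),np.uint8);c[:300]=a;c[305:305+b.shape[0],:b.shape[1]]=b;cv2.imwrite("pics/c6.png",c)
E
```

```text
[602.5 315.1 221.3] [-3.1405e+00 -9.0000e-04 -3.2100e-01] 10.22 [-0.2  0.4  4.3]
[0.03 0.17 0.01] [-0.06 -0.05  0.  ]
```

View pics/c6.png

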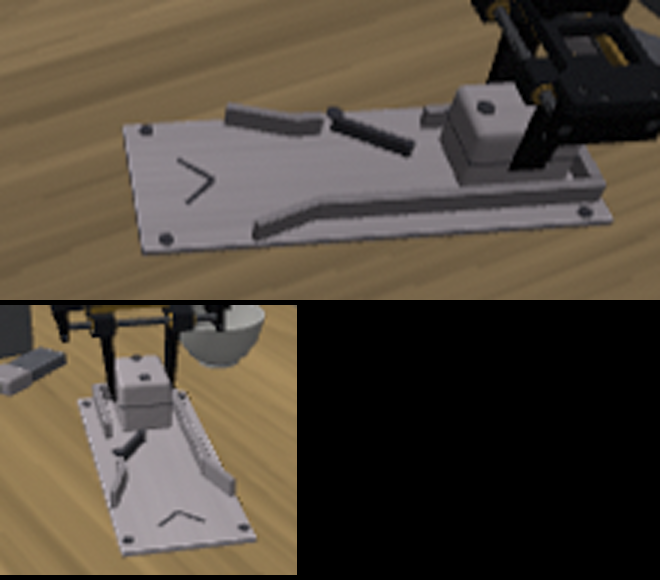

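The flask is past the pawl. The pawl tip is back at (413,150), its shut position, there is a clear gap to the flask, and the side force has dropped to about 0. I'll release now.

Emit:
{"op": "arm_command", "data": {"steps": [[0, 0, -0.03, 0, 0, 0], [0, 0, -0.03, 0, 0, 0], [0, 0, -0.03, 0, 0, 0], [0, 0, -0.03, 0, 0, 0], [0, 0, -0.03, 0, 0, 0], [0, 0, -0.03, 0, 0, 0], [0, 0, -0.03, 0, 0, 0], [0, 0, -0.03, 0, 0, 0]], "jaw": 8.5}}

```text
t: 10.98
eef_pos: [602.5, 314.2, 221.3]
tcp_rot: [-3.141, -0.001, -0.321]
ft_force: [0.2, -0.3, -0.4]
opening: 0.894
```

Emit:
{"op": "arm_command", "data": {"steps": [[0, 0, -0.5, 0, 0, 0], [0, 0, -1.5, 0, 0, 0], [0, 0, -3, 0, 0, 0], [0, 0, -5, 0, 0, 0], [0, 0, -7.5, 0, 0, 0], [0, 0, -10, 0, 0, 0], [0, 0, -13, 0, 0, 0], [0, 0, -15, 0, 0, 0], [0, 0, -15, 0, 0, 0], [0, 0, -15, 0, 0, 0]]}}

```text
t: 11.82
eef_pos: [602.1, 314.1, 373.3]
tcp_rot: [-3.139, -0.003, -0.321]
ft_force: [0.3, 0.5, -0.6]
opening: 0.891
```

```bash
python3 - <<'E'
from h import *; from cell import *
s=state();print(s["t"],s["eef_pos"],s["ft_force"],s["opening"])
I={n:read_camera(n)[:,:,::-1].copy() for n in("scene","side")}
for n in I: cv2.imwrite(f"pics/{n}6.png",I[n])
a=cv2.resize(I["scene"][130:230,230:450],None,fx=3,fy=3,interpolation=cv2.INTER_CUBIC);b=cv2.resize(I["side"][120:220,160:270],None,fx=2.7,fy=2.7,interpolation=cv2.INTER_CUBIC)
c=np.zeros((580,660,3),np.uint8);c[:300]=a;c[305:305+b.shape[0],:b.shape[1]]=b;cv2.imwrite("pics/c7.png",c)
E
```

```text
11.8167 [602.0513685  314.10813794 373.28349508] [ 0.29450565  0.520283   -0.60108197] 0.8905953385095262
```

View pics/c7.png

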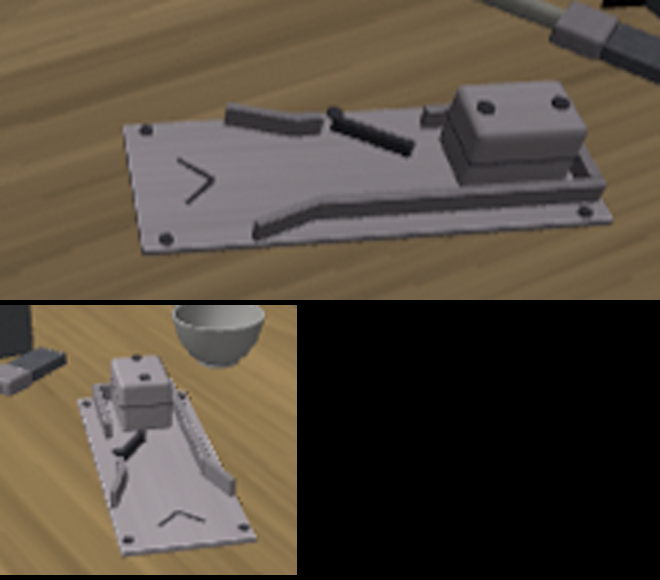

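The flask stands free and upright behind the shut pawl. Last numeric check before I hand in:

```bash
python3 - <<'E'
from h import *; from cell import *
sc=camera_model("scene");i=cv2.imread("pics/scene6.png");p=np.load("lane.npy")
A=lambda u,v:np.array([230+u/3,130+v/3])
P=at_z(sc,[blob(i,A(485,108),3),blob(i,A(560,103),3)],64);c=P.mean(0)
C,S=np.cos(p[2]),np.sin(p[2]);d=c[:2]-p[:2]
print(c,"along,across",C*d[0]+S*d[1],-S*d[0]+C*d[1],"yaw",np.arctan2(*(P[1]-P[0])[1::-1]),"lane",p[2])
a,b=cv2.imread("pics/scene0.png"),i; A0=(325,165,345,185) # pawl area x0,y0,x1,y1
print("pawl diff",np.abs(a[165:182,340:368].astype(int)-b[165:182,340:368]).mean())
print(job_done())
E
```

```text
[602.7857152  313.14656992  64.        ] along,across 204.8535140216661 0.29573330841147794 yaw 1.2564932996178653 lane 1.2445184722406024
pawl diff 0.9411764705882353
the job is handed in; nothing more can be done
None
```

The flask is in its final place in the lane with the pawl shut behind it, and the job is handed in at about 12 s of the 42 s allowed.

I gripped the oblong flask across its 54 mm width and set it on the lane floor at the mouth point. From there I slid it about 207 mm along the floor, so the flask itself pushed the pawl aside. Then I let go and lifted the gripper 150 mm clear.

**Position:** the last scene picture puts the flask's middle 204.9 mm ahead of the mouth point (home is 205 mm) and 0.3 mm off the centre line. It is within 0.012 rad of the lane direction.

**Pawl:** its picture matches the shut picture from the start, with a mean difference of about 1 grey level. The side force on the wrist also fell back to about zero once the flask had passed.

**Forces:** the wrist readings at the end of each move stayed below 10 N.

**Disagreements:** the scene and side cameras differed by about 2 mm, as the calibration allows. Two of the lane-fit points were 2.7–2.9 px off, and the wrist check of the flask also differed by about 2 mm. None of this mattered given the lane's 9 mm side clearance.

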